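# Thread the axle through the reel stand

### The arm

A 6-joint arm with a two-finger parallel gripper is mounted at the origin on a cart in front of the work surface, level with it; the furniture and walls round the work are solid. World frame = base frame: x ahead of the robot, y to its left, z up, the work surface at z = 0. Lengths are in m, angles in rad, forces in N, time in s.
With the tool pointing down it reaches from about 0.425 to 0.925 m from the base axis. Payload 12.5 kg.
Tool frame: the origin (TCP) lies at the centre of the arm's flange, where the gripper is bolted on; the fingertips stand 173 mm ahead of it and the grasp point (between the pads) lies 155 mm ahead of it; z points along the fingers, y is the line along which they close (so a half turn about z gives the same grasp; the last joint's range is limited). The gripper opens to 85 mm and grips with 20 to 120 N. Pads are 22 mm wide; open, the fingers measure 114 mm over their backs; the gripper's body (76 mm by 85 mm) begins 54 mm behind the grasp point. The pads swing forward as they close: fully open they stand 13 mm farther back than shut.
Start: joints at [1.181, 0.491, 1.559, -0, 1.092, -0.106], TCP at [0.175, 0.6, 0.405] pointing down, gripper open.
Joint ranges: [-3.1, 3.1], [-0.84, 2.19], [0.05, 2.79], [-1.13, 4.28], [0.06, 2.93], [-2.69, 2.69]. Speed limits (rad/s): [2.22, 2.22, 2.79, 3.14, 3.14, 3.14].

### API

Orientations are given as a rotation vector (axis times angle).
In Python, from plant import arm gives the robot as it stands.
- The arm moves only by the tool carry_out, never from a script. Its argument "increments" is a list that holds one entry, the list of rows, each a list of 7 numbers: the shift along the tool's x, y, z in cm, then the turn, a rotation vector about the tool's x, y, z in rad, then the gripper's target within -1 to 1 (shut at 1, half-way at 0, fully open at -1). In form: [[[dx, dy, dz, ax, ay, az, claw], ...]]. A call has 1 to 8 rows; each row shifts and turns the commanded pose from where the row before left it, along the tool's axes as they then stand; what a row does not reach is not made up. A row lasts 1/8 s, in which the tool goes at most 62.5 mm and 10.7 degrees, less where a joint would pass 70% of its speed; a pose out of reach is approached as far as the arm can. A call with a gripper value outside its range is refused whole. The fingers move at their own pace and stop on an object; the grip force is fixed at half the most. Time passes only in rows, so rows that do not move let the fingers close. It gives the time, the measured TCP pose, the force, the opening and the grip force at its end, in the units of the state.
- arm.observe(): the state, without advancing time (a new reading comes with each control period).
- arm.get_image(name): name is "scene" or "top" or "wrist"; returns a dict with "image" (400x640x3 uint8, red, green, blue), "fx", "fy", "cx", "cy" (pixels), "camera_from_world" (4x4, takes a point from world to camera coordinates). Camera axes: x right, y up, looking along -z (the intrinsics and any distortion apply to the point x, -y, -z); pixel columns grow to the right and rows downward; lengths in m; the calibration is good to about 2 mm. A picture is of the moment at which its call begins. There is no depth.
- arm.close_job(): hands the job in; it is judged then, once.
Trained networks look in a picture, given as the dict that the camera call returned (one of the last four; its "shot" number tells which), for a name from the list of things; names that differ only in an ending like _2 or _b are one class to them, and where a whole thing is asked for, a point or a joint stands for the part that bears it (a point fixed in the world has none). Each returns a list of dicts, best first, with "score" (0 to 1); they miss things now and then, are a little off and sometimes report something else, mostly with a low value. They report only what shows in the picture. A call takes as long as a camera call. They do not tell look-alikes from the thing itself.
- arm.cut_out(picture, label): "mask" (400x640 bool, what is visible of it) and "pixel" ([row, column] in pixels, amid what is visible of it).
The state is a dict: "clock": time; "q": joint angles; "qd": joint speeds; "joint_torque": joint torques, N m; "tool_pos": TCP position; "orientation": TCP orientation; "wrist_force": force on the tool from outside, world axes, zero at the start; "torque": the same for the moment, N m; "gripper_width": finger opening in m; "grasp_force": force on a finger pad.
Only numpy, scipy, OpenCV 4.12 (cv2) and the standard library are available. Lean on these libraries where they do the work, as an engineer would, in place of code of your own. Each camera call takes 0.05 s, during which the arm holds its last target. There are 200 camera calls.

### The job

Mount the empty wooden reel on its axle: take the steel axle by its red handle, slide its shaft in through the yellow-flanged bushing of the reel stand, on through the reel and out through the black-flanged bushing, until the nose clearly stands out (about 15 mm) beyond the black flange. Finish while still holding the handle in the gripper, keeping the axle there without leaning hard on the bushings; the reel stays in its stand, and the tub, the carton and the tape roll are left alone.

Things in the scene. Friction and masses are not known exactly. Their poses are not given: they have to be found in the camera images.
- axle_grip (a point): Balance point of the loose axle (0.18 kg), in its square red handle (26 x 26 x 60 mm); hold it here. Own axes: the shaft points along -y; the handle reaches from 36 mm behind (+y) to 24 mm ahead. At first it lies flat on its handle on the trolley, axis level 13 mm above it, pointing roughly away from the robot. Once gripped across the sides it stays in line with the fingers.
- axle_tip (a point): Very end of the axle's nose, on its axis, 164 mm along -y from axle_grip. The shaft is round steel, 10 mm in diameter, 140 mm long from the handle's end face to here; the last 10 mm taper to 4 mm.
- axle_shoulder (a point): The centre of the handle's end face, where the shaft comes out (24 mm along -y from axle_grip).
- stand: Reel stand, fixed: grey base 84 x 100 x 10 mm, two upright aluminium cheeks 60 mm wide, 10 mm thick, 70 mm high, outer faces 80 mm apart, each with a 14 mm bore and on its outer face a coloured flange ring (28 mm outside, 16 mm inside, 4 mm proud). Bores coaxial and level along y, 46 mm above the trolley. Origin: centre of the underside; +y points from the black to the yellow bushing.
- yellow_bushing (a point): Centre of the outer (flange) face of the yellow-flanged bushing, on the bore axis, 44 mm along +y from the stand's middle, 46 mm above the trolley: where the axle goes in. The bore behind it starts 4 mm further in and is 10 mm long.
- black_bushing (a point): Centre of the outer (flange) face of the black-flanged bushing, on the same axis, 44 mm along -y from the stand's middle: where the nose comes out.
- reel_centre (a point): Centre of the loose empty wooden reel (flanges 68 mm in diameter, 44 mm wide, through bore 20 mm), which rests in the stand's cradle between the cheeks, its bore about in line with the bushings (within 3 mm; its top is about 8 mm higher than the cheeks).
- tub_centre (a point): Centre of a loose round tub of ferrules with a blue lid, 50 mm wide, 58 mm high; leave alone.
- carton_centre (a point): Centre of a loose small carton, 46 x 70 x 34 mm; leave alone.
- tape_centre (a point): Centre of a loose roll of black tape, 56 mm wide, 19 mm high; leave alone.
There are look-alikes about, which are no part of the job. There is more than one size of the stand; the one meant has the size given above.

How it is judged:
On the way:
1. the nose has come in through the yellow bushing and is between the two cheeks, handle on the yellow side (y of axle_tip in the frame of stand between -0.028 and 0.028 m and x of axle_tip in the frame of yellow_bushing between -0.008 and 0.008 m and z of axle_tip in the frame of yellow_bushing between -0.008 and 0.008 m and y of axle_shoulder in the frame of stand above 0.08 m), for 0.05 s.
At the end, for the whole second after the job is handed in: Nose at least 8 mm beyond the black flange and within 6 mm of the bore axis; handle end face outside the yellow flange, within 12 mm of the axis; fingers grip the axle with over 2 N, it presses on the stand with under 12 N and is still; reel centre within 55 mm of the stand's origin (in its cradle) (y of axle_tip in the frame of black_bushing below -0.008 m and x of axle_tip in the frame of black_bushing between -0.006 and 0.006 m and z of axle_tip in the frame of black_bushing between -0.006 and 0.006 m and y of axle_shoulder in the frame of yellow_bushing above 0 m and x of axle_shoulder in the frame of yellow_bushing between -0.012 and 0.012 m and z of axle_shoulder in the frame of yellow_bushing between -0.012 and 0.012 m and contact force between the fingers and axle above 2 N and contact force between axle and stand below 12 N and linear speed of axle below 0.02 m/s and distance between reel_centre and stand below 0.055 m); the arm keeps its last pose, push and grip.
It fails at once if tub shifted by more than 25 mm (distance of tub_centre from where it was at the start of the episode above 0.025 m).
It fails at once if carton shifted by more than 25 mm (distance of carton_centre from where it was at the start of the episode above 0.025 m).
It fails at once if tape shifted by more than 25 mm (distance of tape_centre from where it was at the start of the episode above 0.025 m).
It also fails if it takes over 56 s, if anything falls off the work surface, if the arm or the gripper's body presses on something with over 40 N, if the wrist force passes 120 N, or if a joint passes its speed limit or range.

## Working session

There is one attempt and no reset: what is moved stays moved. The work goes in short steps, Python scripts to look and compute and a tool call to move; the robot and the scene stay as the last step left them, time stands still between calls to the robot, and variables do not carry over. Pictures are saved under pics/ and viewed, at most 10 in all, crops included, and the job is handed in when it is done.

Besides the shell and the picture viewer there is one more tool, called after "Request:" by a JSON object that holds its "fn" and its "kwargs", one argument or row to a line. carry_out: Moves the arm, as the interface text tells. Its arguments: {"type":"object","properties":{"increments":{"type":"array","items":{"type":"array","items":{"type":"array","items":{"type":"number"}}}}},"required":["increments"]}

```bash
mkdir -p pics; ls; cat > h.py <<'E'
import numpy as np, cv2
from plant import arm
def save(p,n,crop=None,s=1):
    im=cv2.cvtColor(p["image"],cv2.COLOR_RGB2BGR)
    if crop: r0,r1,c0,c1=crop; im=im[r0:r1,c0:c1]
    cv2.imwrite(f"pics/{n}.png",cv2.resize(im,None,fx=s,fy=s))
def ray(p,px):
    r,c=px; T=np.linalg.inv(p["camera_from_world"])
    d=np.array([(c-p["cx"])/p["fx"],-(r-p["cy"])/p["fy"],-1.])
    return T[:3,3],T[:3,:3]@d
def onz(p,px,z):
    o,d=ray(p,px); return o+d*(z-o[2])/d[2]
def proj(p,X):
    x=p["camera_from_world"]@np.r_[X,1]; return np.array([p["cy"]-p["fy"]*x[1]/-x[2],p["cx"]+p["fx"]*x[0]/-x[2]])
E
python3 - <<'E'
from h import *
np.set_printoptions(precision=4,suppress=True)
print(arm.observe())
for n in ["top","scene"]:
    p=arm.get_image(n); save(p,n+"0")
    print(n,{k:v for k,v in p.items() if k not in("image",)})
    for l in ["axle_grip","stand","reel_centre","tub_centre","carton_centre","tape_centre"]:
        for d in arm.cut_out(p,l): print(l,round(d["score"],2),d["pixel"],d["mask"].sum(),onz(p,d["pixel"],0.02))
E
```

```text
pics
{'clock': 0.0, 'q': array([ 1.1814,  0.4915,  1.5594,  0.    ,  1.0917, -0.1056]), 'qd': array([-0.0008, -0.001 , -0.0001,  0.0001,  0.0003, -0.0016]), 'joint_torque': array([  0.0015, -61.8461, -26.1576,  -0.    ,   0.0043,  -0.0001]), 'tool_pos': array([0.175 , 0.6   , 0.4041]), 'orientation': array([-0.4443, -3.1098,  0.0016]), 'wrist_force': array([ 0.5981, -0.8591,  0.2784]), 'torque': array([ 0.0191, -0.0214, -0.0447]), 'grasp_force': 0.0, 'gripper_width': 0.08550920186479365}
top {'fx': 373.06501271323424, 'fy': 373.06501271323424, 'cx': 321.3484084958212, 'cy': 193.41995692219135, 'camera_from_world': array([[-0.0126, -0.9998, -0.0152,  0.1133],
       [ 0.9919, -0.0145,  0.1261, -0.5867],
       [-0.1263, -0.0135,  0.9919, -1.0644],
       [ 0.    ,  0.    ,  0.    ,  1.    ]]), 'shot': 1}
axle_grip 0.79 [217.8, 247.8] 184 [0.5202 0.3263 0.02  ]
stand 0.93 [190.0, 322.0] 657 [0.6008 0.1035 0.02  ]
stand 0.66 [222.9, 348.3] 502 [0.501  0.0266 0.02  ]
reel_centre 0.53 [182.5, 317.2] 118 [0.6238 0.1177 0.02  ]
tub_centre 0.68 [248.7, 418.6] 264 [ 0.4226 -0.1779  0.02  ]
carton_centre 0.55 [141.0, 333.5] 388 [0.7514 0.0664 0.02  ]
tape_centre 0.68 [151.3, 264.7] 182 [0.7227 0.277  0.02  ]
scene {'fx': 405.41322684763685, 'fy': 405.41322684763685, 'cx': 318.94137481983984, 'cy': 196.12031677485678, 'camera_from_world': array([[ 0.5091, -0.8607, -0.0049, -0.2432],
       [ 0.6057,  0.3542,  0.7125, -0.4471],
       [-0.6115, -0.3657,  0.7016, -0.6573],
       [ 0.    ,  0.    ,  0.    ,  1.    ]]), 'shot': 2}
axle_grip 0.84 [195.7, 218.9] 438 [0.5201 0.3358 0.02  ]
stand 0.81 [248.2, 304.6] 848 [0.4859 0.0441 0.02  ]
stand 0.6 [207.9, 309.5] 997 [0.604 0.103 0.02 ]
reel_centre 0.95 [196.4, 305.2] 430 [0.6344 0.1351 0.02  ]
tub_centre 0.73 [306.3, 375.6] 691 [ 0.4312 -0.1651  0.02  ]
carton_centre 0.71 [183.9, 342.8] 272 [0.7281 0.0718 0.02  ]
tape_centre 0.73 [163.4, 283.9] 274 [0.719 0.261 0.02 ]
```

```bash
python3 - <<'E'
import cv2,numpy as np
a=cv2.imread("pics/top0.png")[110:280,200:440];b=cv2.imread("pics/scene0.png")[130:330,160:440]
cv2.imwrite("pics/a.png",cv2.resize(a,(792,561),interpolation=2));cv2.imwrite("pics/b.png",cv2.resize(b,(784,560),interpolation=2))
E
```

```text
(no output)
```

View pics/a.png

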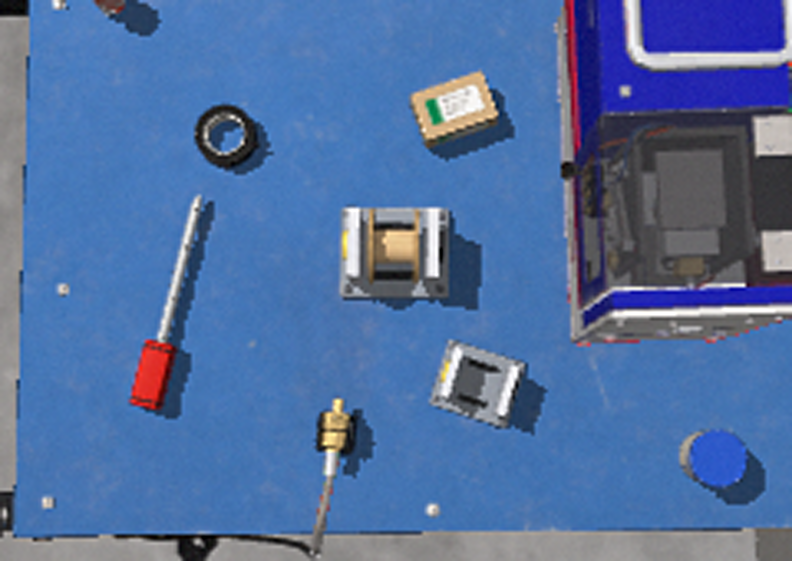

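View pics/b.png

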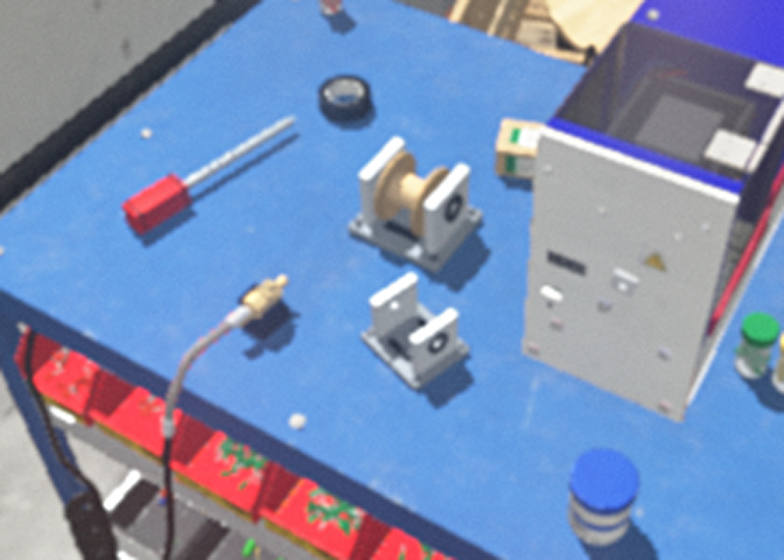

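Top view: the stand with the reel sits at crop (395,250), its yellow flange to the left (+y). The empty, smaller stand at (480,385) is the decoy. The axle's red handle is at (152,375) with its nose at (197,200), pointing away from the robot. The tape is at (226,135) and the machine is well to the right.

```bash
cat >> h.py <<'E'
from scipy.spatial.transform import Rotation as R
np.set_printoptions(precision=4,suppress=True)
def redmask(p):
    h=cv2.cvtColor(p["image"],cv2.COLOR_RGB2HSV); return ((h[...,0]<8)|(h[...,0]>172))&(h[...,1]>150)&(h[...,2]>90)
def goal(pos,yaw_x):
    "tool down at pos, tool x along world angle yaw_x -> shift in tool axes (cm), turn about tool z"
    s=arm.observe(); r=R.from_rotvec(s["orientation"]); M=r.as_matrix()
    x=np.array([np.cos(yaw_x),np.sin(yaw_x),0]); z=np.array([0,0,-1.]); G=np.c_[x,np.cross(z,x),z]
    print("shift cm",M.T@(np.array(pos)-s["tool_pos"])*100,"turn",(r.inv()*R.from_matrix(G)).as_rotvec(),"pos",s["tool_pos"],"yaw",np.arctan2(M[1,0],M[0,0]),"tilt",M[:,2])
E
python3 - <<'E'
from h import *
for n in ["top","scene"]:
    p=arm.get_image(n)
    d=arm.cut_out(p,"axle_grip")[0]; m=d["mask"]
    r=redmask(p)&cv2.dilate(m.astype(np.uint8),np.ones((9,9))).astype(bool)
    ys,xs=np.nonzero(r); 
    ym,xm=np.nonzero(m); 
    P=np.array([onz(p,q,.013)[:2] for q in zip(ym,xm)]); 
    h=np.array([onz(p,q,.013)[:2] for q in zip(ys,xs)])
    print(n,m.sum(),r.sum(),"handle c",h.mean(0),"mask ext",P[P[:,0].argmin()],P[P[:,0].argmax()])
    u,s,v=np.linalg.svd(P-P.mean(0)); print("dir",v[0],np.arctan2(v[0][1],v[0][0]))
d=np.arctan2(.29-.3263,.68-.515)
goal([.52,.326,.36],np.pi-.23)
E
```

```text
top 372 161 handle c [0.5053 0.335 ] mask ext [0.4752 0.3266] [0.6662 0.2922]
dir [-0.9703  0.2421] 2.897085131459601
scene 384 142 handle c [0.504  0.3393] mask ext [0.4654 0.3239] [0.6602 0.2938]
dir [-0.9747  0.2235] 2.916211020303008
shift cm [-40.7951 -16.6477   4.4719] turn [ 0.0001  0.     -0.0537] pos [0.175  0.6    0.4047] yaw 2.8578699772229625 tilt [ 0.      0.0001 -1.    ]
```

Request:
{"fn": "carry_out", "kwargs": {
  "increments": [
    [[-5,-2,0.6,0,0,-0.007,-1],[-5,-2,0.6,0,0,-0.007,-1],[-5,-2,0.6,0,0,-0.007,-1],[-5,-2,0.6,0,0,-0.007,-1],[-5,-2,0.6,0,0,-0.007,-1],[-5,-2,0.6,0,0,-0.007,-1],[-5,-2,0.6,0,0,-0.006,-1],[-4.6,-2.1,0.3,0,0,-0.005,-1]]
  ]
}}

```text
clock: 1.9
tool_pos: [0.5178, 0.3415, 0.3594]
orientation: [-0.362, -3.121, -0.0]
wrist_force: [0.6, 0.6, -0.1]
gripper_width: 0.0851
grasp_force: 0.0
```

Request:
{"fn": "carry_out", "kwargs": {
  "increments": [
    [[0,0,0,0,0,0,-1],[0,0,0,0,0,0,-1]]
  ]
}}

```text
clock: 2.15
tool_pos: [0.5162, 0.3428, 0.3596]
orientation: [-0.363, -3.12, -0.0]
wrist_force: [-0.2, -0.5, 0.3]
gripper_width: 0.0859
grasp_force: 0.0
```

```bash
python3 - <<'E'
from h import *
p=arm.get_image("wrist"); save(p,"w1"); T=np.linalg.inv(p["camera_from_world"]); print(T,p["fx"],arm.observe()["tool_pos"])
for l in ["axle_grip","stand","tape_centre"]:
  for d in arm.cut_out(p,l): print(l,d["score"],d["pixel"],d["mask"].sum(),onz(p,d["pixel"],.013))
E
```

```text
[[ 0.2291 -0.9398 -0.2536  0.4524]
 [ 0.9734  0.2207  0.0615  0.3579]
 [-0.0019 -0.2609  0.9654  0.3283]
 [ 0.      0.      0.      1.    ]] 324.24262247948974 [0.5158 0.3432 0.3598]
axle_grip 0.86 [193.4, 318.8] 2862 [0.5267 0.3309 0.013 ]
axle_grip 0.28 [341.4, 309.9] 76 [0.6937 0.2799 0.013 ]
stand 0.72 [224.7, 41.5] 4806 [0.4937 0.0449 0.013 ]
tape_centre 0.6 [342.9, 310.1] 52 [0.6957 0.2796 0.013 ]
tape_centre 0.41 [285.9, 135.9] 1528 [0.5819 0.113  0.013 ]
```

View pics/w1.png

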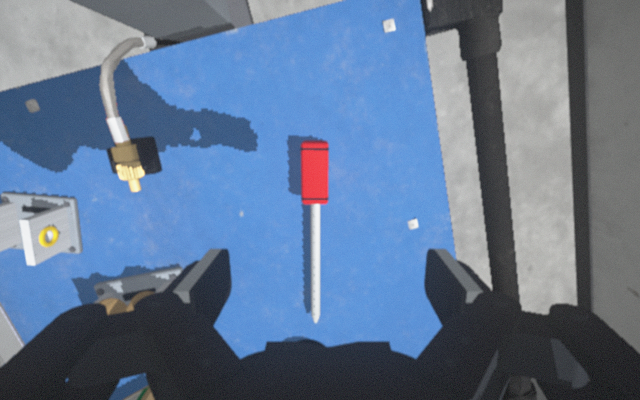

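Wrist view: the handle spans columns 302–328 and rows 142–204, and the nose is at (317,322). I'll refine the axle pose from shaft and handle pixels.

```bash
python3 - <<'E'
from h import *
p=arm.get_image("wrist"); r=redmask(p); r[:120]=0;r[230:]=0;r[:,:280]=0;r[:,350:]=0
ys,xs=np.nonzero(r); print(ys.min(),ys.max(),xs.min(),xs.max())
g=p["image"].astype(int)
pts=[]
for row in range(212,316,4):
    w=g[row,295:340]; c=np.nonzero((w[:,0]>130))[0]
    if len(c): pts.append((row,295+c.mean()))
P=np.array([onz(p,q,.013)[:2] for q in pts]); u,s,v=np.linalg.svd(P-P.mean(0)); d=v[0]*np.sign(v[0][0]); print("dir",d,"resid",s[1]/len(P)**.5)
tip=onz(p,(322,317),.013)[:2]; tip=P.mean(0)+d*((tip-P.mean(0))@d); print("tip",tip,"grip from tip",tip-.164*d, "yaw toolx",np.arctan2(-d[1],-d[0]))
# handle: top face centreline
c=[(row,np.nonzero(r[row])[0].mean()) for row in range(148,200)]
H=np.array([onz(p,q,.026)[:2] for q in c]); print("handle ctr at z26",H.mean(0),"perp off",np.cross(d,H.mean(0)-tip))
print("handle ends",onz(p,(ys.min(),315),.026),onz(p,(ys.max(),315),.013), )
gp=tip-.164*d
goal([*gp,.36],np.arctan2(-d[1],-d[0]))
E
```

```text
142 204 301 326
dir [ 0.9724 -0.2334] resid 0.00017782888172967142
tip [0.6702 0.2928] grip from tip [0.5107 0.3311] yaw toolx 2.905969970972439
handle ctr at z26 [nan nan] perp off nan
handle ends [0.4751 0.3408 0.026 ] [0.5363 0.3254 0.013 ]
shift cm [ 0.204  -1.3159 -0.0063] turn [0.0003 0.0002 0.0062] pos [0.5157 0.3435 0.3599] yaw 2.9121798941250656 tilt [ 0.0002  0.0002 -1.    ]<stdin>:12: RuntimeWarning: Mean of empty slice.
  ret = ret.dtype.type(ret / rcount)
<stdin>:13: DeprecationWarning: Arrays of 2-dimensional vectors are deprecated. Use arrays of 3-dimensional vectors instead. (deprecated in NumPy 2.0)
```

Request:
{"fn": "carry_out", "kwargs": {
  "increments": [
    [[0.2,-1.3,3,0,0,0.006,-1],[0,0,3,0,0,0,-1],[0,0,3,0,0,0,-1],[0,0,3,0,0,0,-1],[0,0,2.5,0,0,0,-1],[0,0,2,0,0,0,-1],[0,0,1.8,0,0,0,-1],[0,0,0,0,0,0,-1]]
  ]
}}

```text
clock: 3.4
tool_pos: [0.5111, 0.3308, 0.1757]
orientation: [-0.37, -3.118, 0.002]
wrist_force: [0.3, -0.5, -0.3]
gripper_width: 0.0857
grasp_force: 0.0
```

Request:
{"fn": "carry_out", "kwargs": {
  "increments": [
    [[0,0,0,0,0,0,1],[0,0,0,0,0,0,1],[0,0,0,0,0,0,1],[0,0,0,0,0,0,1],[0,0,0,0,0,0,1],[0,0,0,0,0,0,1]]
  ]
}}

```text
clock: 4.15
tool_pos: [0.5116, 0.3306, 0.1774]
orientation: [0.371, 3.119, 0.001]
wrist_force: [-0.6, -0.2, 6.0]
gripper_width: 0.0247
grasp_force: 60.1
```

Request:
{"fn": "carry_out", "kwargs": {
  "increments": [
    [[0,0,-2,0,0,0,1],[0,0,-4,0,0,0,1],[0,0,-5,0,0,0,1],[0,0,-5,0,0,0.1,1],[0,0,-5,0,0,0.15,1],[0,0,-3,0,0,0.15,1],[0,0,0,0,0,0.15,1],[0,0,0,0,0,0.15,1]]
  ]
}}

```text
clock: 5.15
tool_pos: [0.5109, 0.3303, 0.4184]
orientation: [1.425, 2.799, 0.002]
wrist_force: [-0.4, 0.3, -1.8]
gripper_width: 0.0252
grasp_force: 59.2
```

Request:
{"fn": "carry_out", "kwargs": {
  "increments": [
    [[0,0,0,0,0,0.15,1],[0,0,0,0,0,0.15,1],[0,0,0,0,0,0.15,1],[0,0,0,0,0,0.135,1],[0,0,0,0,0,0.05,1],[0,0,0,0,0,0,1]]
  ]
}}

```text
clock: 5.9
tool_pos: [0.5111, 0.3304, 0.4176]
orientation: [2.222, 2.221, 0.001]
wrist_force: [-0.3, -0.5, -1.3]
gripper_width: 0.025
grasp_force: 59.2
```

```bash
python3 -c "
from h import *
goal([.68,.22,.42],np.pi/2)"
```

```text
shift cm [-11.0259  16.8937  -0.2335] turn [ 0.0004 -0.0003 -0.0006] pos [0.5111 0.3304 0.4176] yaw 1.5702278995901462 tilt [ 0.0004  0.0003 -1.    ]
```

Request:
{"fn": "carry_out", "kwargs": {
  "increments": [
    [[-2,3,0,0,0,0,1],[-3,4.5,0,0,0,0,1],[-3,4.5,0,0,0,0,1],[-2,3,0,0,0,0,1],[-1,1.9,0,0,0,0,1],[0,0,0,0,0,0,1],[0,0,0,0,0,0,1]]
  ]
}}

```text
clock: 6.78
tool_pos: [0.6797, 0.2207, 0.4169]
orientation: [-2.221, -2.221, 0.0]
wrist_force: [0.6, -0.6, -1.3]
gripper_width: 0.0251
grasp_force: 59.4
```

```bash
python3 - <<'E'
from h import *
p=arm.get_image("wrist"); save(p,"w2"); print(arm.observe()["tool_pos"])
import pickle; pickle.dump(p,open("w2.pkl","wb"))
for l in ["axle_grip","stand","reel_centre"]:
  for d in arm.cut_out(p,l): print(l,d["score"],d["pixel"],d["mask"].sum(),onz(p,d["pixel"],.046))
E
```

```text
[0.6796 0.2209 0.417 ]
axle_grip 0.91 [252.1, 331.1] 9324 [0.684  0.1327 0.046 ]
stand 0.97 [232.0, 261.3] 1820 [0.6061 0.157  0.046 ]
stand 0.72 [292.6, 182.7] 704 [0.5095 0.081  0.046 ]
stand 0.56 [249.7, 328.7] 9397 [0.6813 0.1357 0.046 ]
reel_centre 0.72 [261.7, 249.0] 470 [0.5901 0.1208 0.046 ]
```

View pics/w2.png

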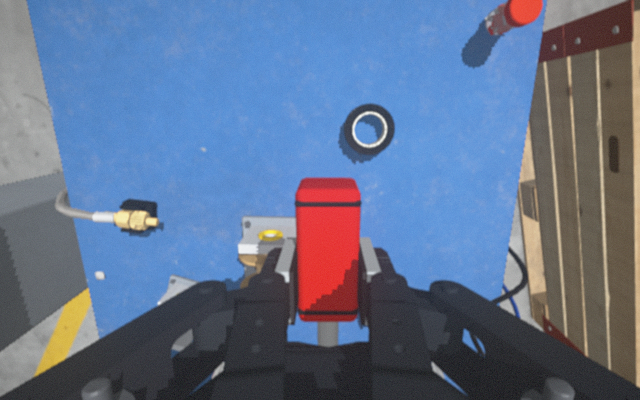

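Wrist view: the yellow flange shows at (235,270), but the gripper partly hides the stand. I'll shift the tool to clear the view.

Request:
{"fn": "carry_out", "kwargs": {
  "increments": [
    [[-2,1,0,0,0,0,1],[-2.5,1,0,0,0,0,1],[-1,0,0,0,0,0,1],[0,0,0,0,0,0,1],[0,0,0,0,0,0,1]]
  ]
}}

```text
clock: 7.6
tool_pos: [0.7002, 0.1656, 0.4168]
orientation: [-2.222, -2.22, -0.0]
wrist_force: [-0.0, -0.1, -1.7]
gripper_width: 0.0247
grasp_force: 59.3
```

```bash
python3 - <<'E'
from h import *
p=arm.get_image("wrist"); save(p,"w3",(140,300,180,370),4); print(arm.observe()["tool_pos"])
import pickle; pickle.dump(p,open("w3.pkl","wb"))
h=cv2.cvtColor(p["image"],cv2.COLOR_RGB2HSV); m=(abs(h[...,0].astype(int)-27)<8)&(h[...,1]>140)&(h[...,2]>120)
m[:150]=0;m[300:]=0;m[:,:200]=0;m[:,320:]=0
ys,xs=np.nonzero(m); print(len(ys),ys.min(),ys.max(),xs.min(),xs.max())
E
```

```text
[0.7001 0.1658 0.4168]
143 184 190 237 260
```

View pics/w3.png

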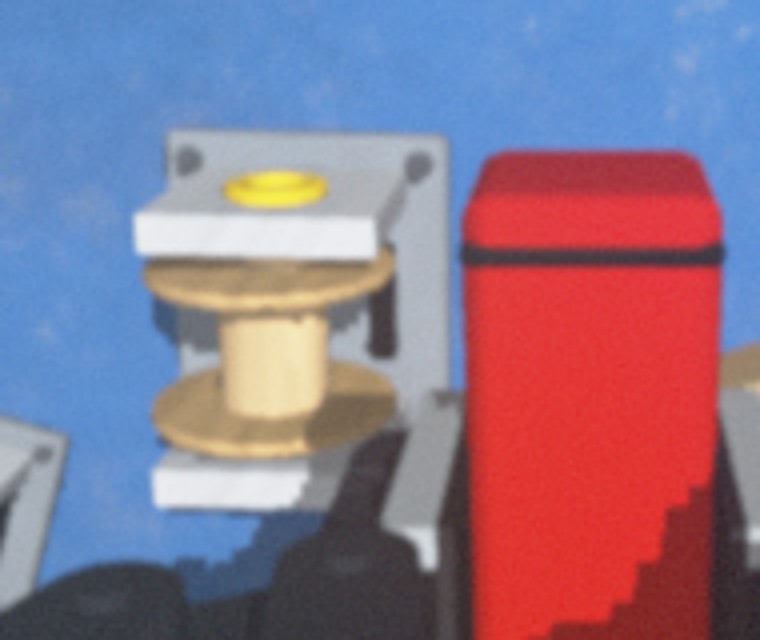

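The crop shows the yellow-side cheek, the reel and part of the black-side cheek clearly. I'll fit the stand pose to the corners I read, which are listed in the script.

```bash
cat > fit.py <<'E'
from h import *
import pickle
from scipy.optimize import least_squares
p=pickle.load(open("w3.pkl","rb"))
C=[((170,130),(-.042,.05,.01)),((448,133),(.042,.05,.01)),((137,212),(-.03,.04,.07)),((381,212),(.03,.04,.07)),((137,255),(-.03,.03,.07)),((377,260),(.03,.03,.07)),((155,455),(-.03,-.03,.07)),((155,508),(-.03,-.04,.07)),((276,188),(0,.044,.046))]
def f(v,full=False):
    c,s=np.cos(v[2]),np.sin(v[2]); r=[]
    for (x,y),q in C:
        q=np.array(q); q=q+[0,0,v[3]]
        q=np.array([v[0]+c*q[0]-s*q[1],v[1]+s*q[0]+c*q[1],q[2]])
        r.append(proj(p,q)-[140+y/4-.4,180+x/4-.4])
    return np.array(r) if full else np.ravel(r)
s=least_squares(f,[.605,.105,0,0],loss="soft_l1"); v=s.x; print("stand x,y,yaw,dz",v); print(f(v,True).T)
ax=np.array([-np.sin(v[2]),np.cos(v[2])]); print("yellow",v[:2]+.044*ax,"black",v[:2]-.044*ax)
E
python3 fit.py
```

```text
stand x,y,yaw,dz [ 0.6157  0.1123 -0.0247  0.0005]
[[-0.0792  0.8548  0.347   1.7305 -0.7852 -0.6738  3.8307 -0.8005 -2.0659]
 [-1.8844  0.3833 -0.1278 -1.123   0.5485  0.0717 -0.1114  0.4946  0.5687]]
yellow [0.6168 0.1563] black [0.6146 0.0683]
```

```bash
cat >> fit.py <<'E'
if __name__=="__main__":
    h=proj(p,np.array([.7002,.19,.266])); print("handle mid predicted col",h[1],"seen",327.5)
    c,s=np.cos(v[2]),np.sin(v[2]); W=lambda q:np.array([v[0]+c*q[0]-s*q[1],v[1]+s*q[0]+c*q[1],q[2]])
    out=[]
    for n,(r0,c0) in {"top":(155,280),"scene":(170,275)}.items():
        q=arm.get_image(n); im=cv2.imread(f"pics/{n}0.png")[r0:r0+65,c0:c0+65]; im=cv2.resize(im,(390,390),interpolation=2)
        for sy in(1,-1):
            for ring in ([(-.042,.05*sy,.01),(.042,.05*sy,.01)],[(-.03,.04*sy,.07),(.03,.04*sy,.07)],[(-.03,.03*sy,.07),(.03,.03*sy,.07)],[(.014*np.cos(t),.044*sy,.046+.014*np.sin(t)) for t in np.linspace(0,6.28,24)]):
                P=np.array([(proj(q,W(k))-[r0,c0]+.5)*6 for k in ring])[:,::-1].astype(np.int32)
                cv2.polylines(im,[P],False,(0,0,255),1)
        out.append(im)
    cv2.imwrite("pics/ov.png",np.hstack(out))
E
python3 fit.py
```

```text
stand x,y,yaw,dz [ 0.6157  0.1123 -0.0247  0.0005]
[[-0.0792  0.8548  0.347   1.7305 -0.7852 -0.6738  3.8307 -0.8005 -2.0659]
 [-1.8844  0.3833 -0.1278 -1.123   0.5485  0.0717 -0.1114  0.4946  0.5687]]
yellow [0.6168 0.1563] black [0.6146 0.0683]
handle mid predicted col 326.65931131006334 seen 327.5
```

View pics/ov.png

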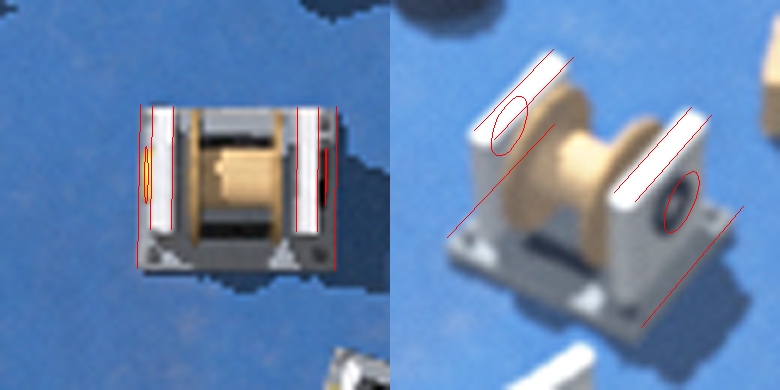

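The fit agrees with the top view to under a pixel. The scene view is offset by about 2 px, and the axle shows the same bias there, so I'll trust the wrist and top cameras.

```bash
python3 -c "
from h import *
goal([.6206,.345,.26],1.551)"
```

```text
shift cm [17.8993 -7.9576 15.6787] turn [ 0.0001 -0.0002  0.0195] pos [0.7001 0.166  0.4168] yaw 1.5705230650390112 tilt [ 0.0001  0.0002 -1.    ]
```

Request:
{"fn": "carry_out", "kwargs": {
  "increments": [
    [[3,-1,0,0,0,0,1],[5,-2,0,0,0,0,1],[5,-2,0,0,0,0,1],[4,-2,3,0,0,0,1],[0.9,-0.96,4,0,0,0,1],[0,0,4,0,0,0.0195,1],[0,0,4,0,0,0,1],[0,0,0.7,0,0,0,1]]
  ]
}}

```text
clock: 8.75
tool_pos: [0.6203, 0.3447, 0.2572]
orientation: [-2.242, -2.198, 0.006]
wrist_force: [-0.3, -0.3, -0.3]
gripper_width: 0.0244
grasp_force: 59.3
```

Request:
{"fn": "carry_out", "kwargs": {
  "increments": [
    [[0,0,0,0,0,0,1],[0,0,2,0,0,0,1],[0,0,3,0,0,0,1],[0,0,0,0,0,0,1],[0,0,0,0,0,0,1],[0,0,0,0,0,0,1]]
  ]
}}

```text
clock: 9.5
tool_pos: [0.6211, 0.3446, 0.2111]
orientation: [2.244, 2.198, 0.003]
wrist_force: [0.1, -0.1, -1.6]
gripper_width: 0.025
grasp_force: 59.3
```

```bash
python3 - <<'E'
from h import *
goal([.6206,.345,.21],1.551)
s=arm.observe(); M=R.from_rotvec(s["orientation"]).as_matrix()
out=[]
for n,(r0,c0) in {"top":(150,240),"scene":(150,225)}.items():
    p=arm.get_image(n); r0,c0=r0,c0; im=cv2.cvtColor(p["image"],cv2.COLOR_RGB2BGR)[r0:r0+80,c0:c0+130]; im=cv2.resize(im,(780,480),interpolation=2)
    A=lambda t:s["tool_pos"]+M@np.array([-t,0,.164])
    P=np.array([(proj(p,A(t))-[r0,c0]+.5)*6 for t in(.03,.1,.164)])[:,::-1].astype(np.int32)
    for x in P: cv2.circle(im,tuple(map(int,x)),3,(255,0,255),1)
    out.append(im)
cv2.imwrite("pics/st.png",cv2.resize(np.vstack(out),None,fx=.62,fy=.62,interpolation=cv2.INTER_AREA))
E
```

```text
shift cm [ 0.041  -0.0556  0.1092] turn [ 0.0019 -0.0009 -0.0006] pos [0.6211 0.3446 0.2111] yaw 1.550365717380515 tilt [ 0.0019  0.0009 -1.    ]
```

View pics/st.png

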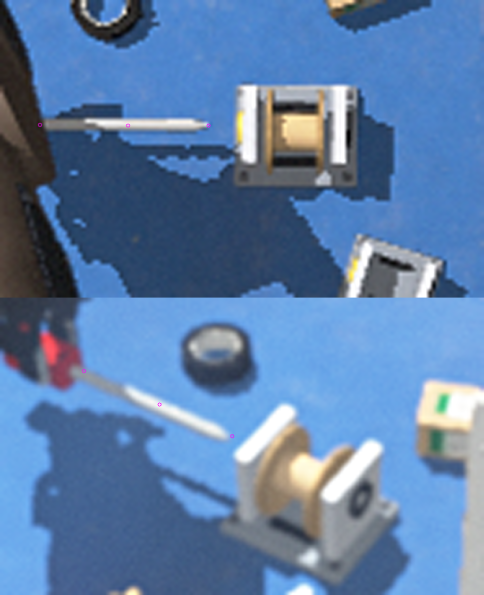

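Top view: the shaft is nearly in line with the yellow flange, needing about 1 mm toward −x. I'll make that correction and start inserting.

Request:
{"fn": "carry_out", "kwargs": {
  "increments": [
    [[0,-0.12,0.1,0,0,0,1],[-0.5,0,0,0,0,0,1],[-1,0,0,0,0,0,1],[-0.7,0,0,0,0,0,1],[-0.7,0,0,0,0,0,1],[-0.7,0,0,0,0,0,1],[-0.4,0,0,0,0,0,1],[0,0,0,0,0,0,1]]
  ]
}}

```text
clock: 10.6
tool_pos: [0.6189, 0.3042, 0.2088]
orientation: [-2.244, -2.198, -0.0]
wrist_force: [-0.1, -0.2, -1.1]
gripper_width: 0.0248
grasp_force: 59.3
```

Request:
{"fn": "carry_out", "kwargs": {
  "increments": [
    [[0,0,-0.1,0,0,0,1],[-0.5,0,0,0,0,0,1],[-0.6,0,0,0,0,0,1],[-0.6,0,0,0,0,0,1],[-0.6,0,0,0,0,0,1],[-0.6,0,0,0,0,0,1],[-0.6,0,0,0,0,0,1],[0,0,0,0,0,0,1]]
  ]
}}

```text
clock: 11.6
tool_pos: [0.6182, 0.269, 0.2097]
orientation: [-2.245, -2.198, -0.0]
wrist_force: [0.3, 1.0, -1.0]
gripper_width: 0.0245
grasp_force: 59.3
```

```bash
python3 -c "
from h import *
goal([.6168+.0247*.15,.2,.21],np.pi/2-.0247)"
```

```text
shift cm [-6.8981  0.374  -0.0255] turn [-0.     -0.0001  0.0037] pos [0.6182 0.269  0.2097] yaw 1.5497688716468574 tilt [-0.      0.0001 -1.    ]
```

Request:
{"fn": "carry_out", "kwargs": {
  "increments": [
    [[-0.5,0.05,0,0,0,0,1],[-0.7,0,0,0,0,0,1],[-0.7,0,0,0,0,0,1],[-0.7,0,0,0,0,0,1],[-0.7,0,0,0,0,0,1],[0,0,0,0,0,0,1]]
  ]
}}

```text
clock: 12.35
tool_pos: [0.6181, 0.2359, 0.2097]
orientation: [-2.245, -2.198, 0.0]
wrist_force: [0.1, 0.1, -1.0]
gripper_width: 0.0246
grasp_force: 59.3
```

Request:
{"fn": "carry_out", "kwargs": {
  "increments": [
    [[-0.5,0,0,0,0,0,1],[-0.7,0,0,0,0,0,1],[-0.7,0,0,0,0,0,1],[-0.2,0,0,0,0,0,1],[0,0,0,0,0,0,1],[0,0,0,0,0,0,1]]
  ]
}}

```text
clock: 13.1
tool_pos: [0.6176, 0.2156, 0.2097]
orientation: [-2.244, -2.199, -0.0]
wrist_force: [-0.2, -0.6, -1.1]
gripper_width: 0.0249
grasp_force: 59.3
```

```bash
python3 - <<'E'
from h import *
s=arm.observe(); print(s["tool_pos"],s["wrist_force"],s["torque"])
out=[]
for n,(r0,c0) in {"top":(155,275),"scene":(165,270)}.items():
    p=arm.get_image(n); im=cv2.cvtColor(p["image"],cv2.COLOR_RGB2BGR)[r0:r0+70,c0:c0+70]; out.append(cv2.resize(im,(395,395),interpolation=2))
cv2.imwrite("pics/fin.png",np.hstack(out))
E
```

```text
[0.6176 0.2156 0.2097] [-0.1689 -0.5866 -1.0504] [-0.1057  0.0161  0.0236]
```

View pics/fin.png

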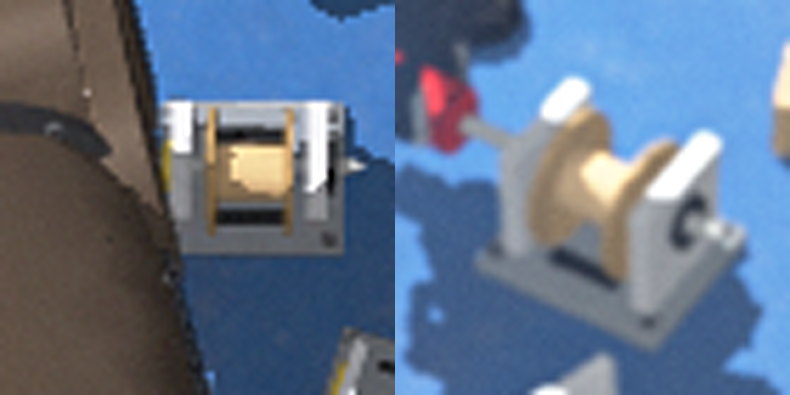

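The nose stands out roughly 15 mm beyond the black flange, at (165,355) in the top half and (235,735) in the scene half. The reel is still in its stand, the handle is still held, and the wrist forces are near zero, so I'm handing in.

```bash
python3 -c "
from plant import arm
print(arm.close_job())"
```

```text
the job is handed in; nothing more can be done
None
```

The axle is through both bushings and the reel, with its nose about 15 mm beyond the black flange and the handle still gripped with almost no side force; the job is handed in, though the hand-in returned no verdict.

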